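# Lock the outer shell over the inner canister

### The job

Pack the nesting canister: stand the small steel canister upright inside the steel collar of the wooden base, then lower the green outer cover over it with its wings across the base's ears until it rests on the base plate. Then turn the cover clockwise (seen from above), for instance by pushing a wing round, until it stops with its wings over the ears. Leave the tin, the bananas and the pepper mill where they are.

Things in the scene. Friction and masses are not known exactly. Their poses are not given: they have to be found in the camera images.
- dock: Base, fixed to the worktop: light wooden disc 124 mm across, 8 mm thick, with two flat ears (24 mm wide, a black dot on each) along its +x and -x, 156 mm from end to end. Origin: centre of its underside; z up. Steel collar on the disc: outer radius 40 mm, inner 36 mm, top 27 mm above the worktop, bevelled; all smooth, friction about 0.2. The same after half a turn.
- dock_seat (a point): Centre of the disc's top inside the collar, 8 mm above the base's origin: here the small canister stands. The cover's rim rests on the same disc, outside the collar. A wall cabinet hangs 0.48 m above the worktop beyond about x = 0.68 m: work and retreat low on the far side.
- dock_lug (a point): Top outer middle of the +x one of two steel lugs outside the collar (on +x and -x): 50 deg long, out to radius 46 mm, z 20 to 27 mm, 12 mm free below. A stop rib (z 8 to 27 mm, same radii) adjoins the clockwise end of each, 25 to 33 deg clockwise of the axis.
- inner: Small inner canister, loose, 0.10 to 0.20 kg: steel body of radius 30 mm, green lid of radius 31 mm, lid top at 38 mm. Origin: centre of its underside; z up.
- inner_knob (a point): Top of the small canister's round wooden knob, 58 mm above its underside: radius 12 mm here, 9 mm at its foot 20 mm lower.
- cover: Outer cover, loose, 0.2 to 0.4 kg: green cylindrical shell open below, outer radius 52.5 mm, inner 48.5 mm, 69 mm high outside, 64 mm clear inside. Origin: centre of its open lower rim; z up. x runs along its fin and wings. The same after half a turn. No spring or click: it stays where it is left.
- cover_fin (a point): Middle of the top of the cover's wooden grip fin, 90 mm above the rim: 50 mm long along the cover's x, 14 mm wide, 21 mm tall.
- cover_wing (a point): End of the cover's +x wing, 88 mm from the axis, 30 mm above the rim. Two wooden wings (+x and -x) reach from the shell to here, 10 mm wide in y, z 10 to 50 mm.
- cover_lug (a point): Inner lower middle of the cover's +x lug; two lugs inside its rim (+x, -x), 50 deg long, in to radius 42.5 mm, z 0 to 6 mm. The cover drops home when its x axis is 55 to 117 deg counter-clockwise (from above) of the base's +x or -x; clockwise its lugs run under the base's and stop with the x axes in line; counter-clockwise is blocked.
- tin_1: Bystander: flat food tin, 86 mm across, 40 mm high, to be left alone. Origin: centre of its underside.
- bananas_1: Bystander: bunch of bananas, about 97 x 196 x 58 mm, to be left alone. Origin: centre of its underside.
- mill_2: Bystander: wooden pepper mill, 58 mm across, 150 mm high, to be left alone. Origin: centre of its underside.

How it is judged:
By the outcome, as a careful person would: the job done as asked, in the order asked, and still so for the second after the job is handed in, with the robot touching nothing.
It also fails if it takes over 72 s, if anything falls off the work surface, if the arm or the gripper's body presses on something with over 40 N, if the wrist force passes 120 N, or if a joint passes its speed limit or range.

### The arm

A 6-joint arm with a two-finger parallel gripper is mounted at the origin on a cart in front of the work surface, level with it; the furniture and walls round the work are solid. World frame = base frame: x ahead of the robot, y to its left, z up, the work surface at z = 0. Lengths are in m, angles in rad, forces in N, time in s.
With the tool pointing down it reaches from about 0.25 to 0.775 m from the base axis. Payload 4 kg.
Tool frame: the origin (TCP) lies at the very end of the fingers, on their centre line; the grasp point (between the pads) lies 19 mm behind it (robot.tcp_to_grasp is the distance from the TCP to the grasp point, in m); z points along the fingers, y is the line along which they close (so a half turn about z gives the same grasp; the last joint's range is limited). The gripper opens to 94 mm and grips with 3 to 60 N. Pads are 16 mm wide; open, the fingers measure 119 mm over their backs; the gripper's body (75 mm by 177 mm) begins 78 mm behind the grasp point.
Start: joints at [1.011, 0.087, 1.371, -0, 1.684, -0.103], TCP at [0.243, 0.494, 0.206] pointing down, gripper open.
Joint ranges: [-3.1, 3.1], [-0.76, 2.03], [0.27, 2.55], [-1.08, 4.22], [0.17, 2.65], [-2.57, 2.57]. Speed limits (rad/s): [2.79, 2.79, 3.14, 3.14, 3.14, 3.14].

### API

Orientations are given as [roll, pitch, yaw] about the fixed x, y, z axes, in that order (R = Rz(yaw) Ry(pitch) Rx(roll)).
In Python, from bench import robot gives the robot as it stands.
- The arm moves only by the shell command python3 nudge.py 'ROWS'. ROWS is a JSON list of rows, 1 to 20 of them, each written [opening, [dx, dy, dz], turn]: the finger opening in m, then dx, dy, dz in m, then a turn about the tool's z in rad; each row shifts and turns the commanded pose from where the row before left it, along the tool's axes as they then stand; what a row does not reach is not made up. A row lasts 1/12 s, in which the tool goes at most 0.0417 m and 0.125 rad, less where a joint would pass 70% of its speed; a pose out of reach is approached as far as the arm can. The fingers move at their own pace and stop on an object; the grip force is fixed at half the most. Time passes only in rows, so rows that do not move let the fingers close. It prints the time, the measured TCP pose, the force, the opening and the grip force at its end. Input that does not fit is refused with a message, and nothing moves.
- robot.get_obs(): the state, without advancing time (a new reading comes with each control period).
- robot.snapshot(name): name is "scene" or "top" or "wrist"; returns a dict with "color" (480x640x3 uint8, blue, green, red), "fx", "fy", "cx", "cy" (pixels), "extrinsics" (4x4, takes a point from world to camera coordinates). Camera axes: x right, y down, z forward; pixel columns grow to the right and rows downward; lengths in m; the calibration is good to about 2 mm. A picture is of the moment at which its call begins. There is no depth.
- robot.close_job(): hands the job in; it is judged then, once.
The state is a dict: "time": time; "joint_positions": joint angles; "qvel": joint speeds; "joint_torque": joint torques, N m; "tool_pos": TCP position; "ee_rot": TCP orientation; "wrist_force": force on the tool from outside, world axes, zero at the start; "wrist_torque": the same for the moment, N m; "width": finger opening in m; "finger_force": force on a finger pad.
Only numpy, scipy, OpenCV 4.12 (cv2) and the standard library are available. Lean on these libraries where they do the work, as an engineer would, in place of code of your own. Each camera call takes 0.05 s, during which the arm holds its last target. There are 200 camera calls.

## Working session

There is one attempt and no reset: what is moved stays moved. The work goes in short steps, Python scripts to look and compute and a shell command to move; the robot and the scene stay as the last step left them, time stands still between calls to the robot, and variables do not carry over. Pictures are saved under pics/ and viewed, at most 10 in all, crops included, and the job is handed in when it is done.

```bash
ls; mkdir -p pics; python3 - <<'E'
from bench import robot
import cv2,numpy as np,pickle
d={}
for n in ("scene","top"):
    s=robot.snapshot(n);d[n]=s;cv2.imwrite(f"pics/{n}0.png",s["color"])
    E=np.array(s["extrinsics"]);print(n,s["fx"],s["fy"],s["cx"],s["cy"],np.round(-E[:3,:3].T@E[:3,3],3),np.round(E[:3,:3],2).tolist())
pickle.dump(d,open("d0.pkl","wb"))
print(robot.get_obs())
E
```

```text
bench.py
nudge.py
pics
scene 584.8922316279393 584.8922316279393 318.82621462297163 237.35161944981587 [-0.137 -0.84   1.091] [[0.7, -0.71, 0.02], [-0.49, -0.51, -0.7], [0.51, 0.49, -0.71]]
top 479.1566959300665 479.1566959300665 323.89863853766894 234.8020348984406 [ 0.433 -0.171  1.127] [[0.01, -1.0, -0.03], [-0.99, -0.0, -0.12], [0.12, 0.03, -0.99]]
{'time': 0.1, 'joint_positions': array([ 1.01087764e+00,  8.78836008e-02,  1.37208846e+00, -3.39365738e-06,
        1.68358592e+00, -1.03146142e-01]), 'qvel': array([ 0.00278615, -0.00199936, -0.0038502 , -0.0001242 , -0.00123987,
        0.0010778 ]), 'joint_torque': array([ 2.73135731e-03, -3.41252375e+01, -3.03302228e+01,  7.20970379e-02,
        3.03255545e-02, -8.85062809e-05]), 'tool_pos': array([0.2423478 , 0.49318614, 0.20442728]), 'ee_rot': array([-3.13963742e+00, -1.99001895e-04,  2.68481953e+00]), 'wrist_force': array([-0.4289027 ,  0.9747396 ,  0.00641201]), 'wrist_torque': array([ 0.03598009,  0.01940028, -0.00991563]), 'finger_force': 0.0, 'width': 0.09405401512679379}
```

View pics/top0.png

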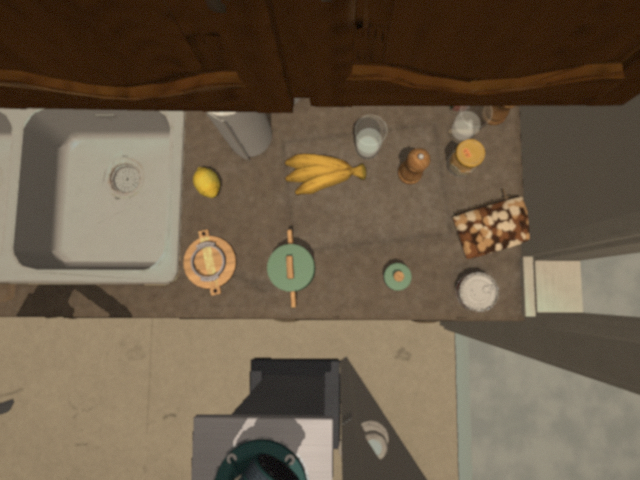

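View pics/scene0.png

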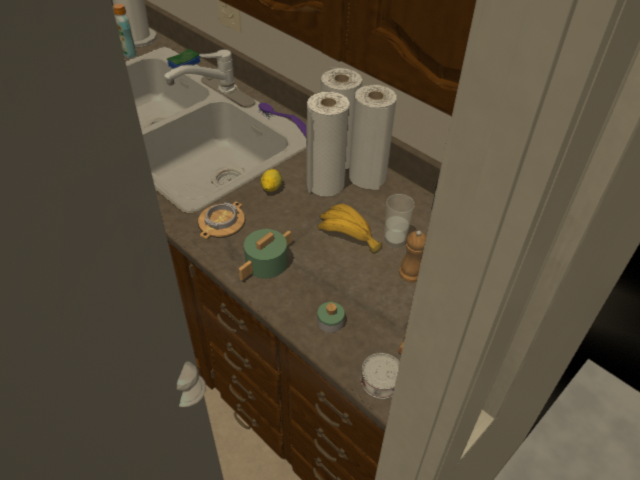

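The top view shows the dock at about (209,262) with ears at (204,234) and (215,290), the cover at (291,267) with wings at (290,232) and (293,302), the inner canister at (398,276), and the tin at (478,290). The bananas and mill are further back. Next I measure these with colour masks.

```bash
cat > h.py <<'E'
import cv2,numpy as np
def ray(s,uv,z):
    E=np.array(s["extrinsics"]);R=E[:3,:3];c=-R.T@E[:3,3]
    d=R.T@np.array([(uv[0]-s["cx"])/s["fx"],(uv[1]-s["cy"])/s["fy"],1]);return c+d*(z-c[2])/d[2]
def mask(s,kind):
    h=cv2.cvtColor(s["color"],cv2.COLOR_BGR2HSV)
    lo,hi={"green":((50,50,40),(85,255,255)),"wood":((8,90,110),(22,220,255))}[kind]
    return cv2.inRange(h,np.array(lo),np.array(hi))
def blobs(m,amin,box=None):
    if box: k=np.zeros_like(m);a,b,c,d=box;k[b:d,a:c]=m[b:d,a:c];m=k
    cs,_=cv2.findContours(m,cv2.RETR_EXTERNAL,cv2.CHAIN_APPROX_NONE)
    return sorted([c for c in cs if cv2.contourArea(c)>=amin],key=cv2.contourArea,reverse=True)
E
python3 - <<'E'
import pickle;from h import *
d=pickle.load(open("d0.pkl","rb"))
for n in d:
    s=d[n]
    for k,amin in(("green",80),("wood",8)):
        box=(180,220,420,320) if n=="top" else (180,190,420,350)
        for c in blobs(mask(s,k),amin,box):
            e=cv2.fitEllipse(c) if len(c)>5 else None;M=cv2.moments(c)
            ce=(M["m10"]/M["m00"],M["m01"]/M["m00"])
            print(n,k,cv2.contourArea(c),np.round(ce,1),cv2.boundingRect(c),[np.round(ray(s,ce,z)[:2],3).tolist() for z in(.008,.038,.058,.069,.09)],np.round(e[0]+e[1],1))
s=d["top"]
cv2.imwrite("pics/cropA.png",cv2.resize(s["color"][220:315,175:325],None,fx=5,fy=5,interpolation=cv2.INTER_CUBIC))
s=d["scene"]
cv2.imwrite("pics/cropB.png",cv2.resize(s["color"][190:345,185:385],None,fx=3.8,fy=3.8,interpolation=cv2.INTER_CUBIC))
E
```

```text
scene wood 1169.0 [347.9 223. ] (319, 204, 61, 46) [[0.734, -0.116], [0.71, -0.136], [0.694, -0.15], [0.685, -0.157], [0.668, -0.171]] [347.9 223.8  30.5  63.4]
scene wood 533.5 [219.7 224.2] (198, 201, 47, 38) [[0.485, 0.117], [0.468, 0.091], [0.457, 0.073], [0.45, 0.064], [0.438, 0.045]] [220.6 218.6  32.1  46.4]
scene wood 220.5 [221.1 215.8] (209, 209, 25, 14) [[0.508, 0.14], [0.491, 0.113], [0.479, 0.095], [0.472, 0.085], [0.46, 0.066]] [221.1 215.8  12.3  23.1]
scene wood 121.0 [413.9 239.5] (408, 231, 12, 17) [[0.812, -0.278], [0.786, -0.294], [0.768, -0.304], [0.759, -0.31], [0.74, -0.321]] [413.9 239.3  11.   15.5]
scene wood 88.0 [409.4 266.7] (404, 261, 13, 12) [[0.729, -0.33], [0.705, -0.344], [0.689, -0.353], [0.68, -0.359], [0.663, -0.368]] [409.5 266.8   9.3  12.8]
scene wood 79.5 [263.7 238.8] (256, 232, 18, 16) [[0.533, -0.004], [0.514, -0.027], [0.502, -0.043], [0.495, -0.051], [0.482, -0.068]] [263.2 239.2   5.   25.7]
scene wood 59.5 [243.3 267.3] (238, 261, 14, 19) [[0.431, -0.043], [0.416, -0.065], [0.405, -0.08], [0.399, -0.088], [0.388, -0.104]] [245.3 270.   
[... 726 characters left out ...]
[0.501, 0.12], [0.5, 0.117], [0.499, 0.111]] [208.7 262.1  51.6  61.9]
top wood 131.5 [289.5 266.7] (286, 255, 8, 24) [[0.494, -0.057], [0.492, -0.06], [0.491, -0.062], [0.491, -0.063], [0.489, -0.065]] [289.5 266.7   6.6  28.6]
top wood 96.5 [292.4 299.7] (288, 291, 10, 18) [[0.417, -0.065], [0.418, -0.068], [0.418, -0.07], [0.418, -0.071], [0.419, -0.073]] [292.3 299.9   7.2  19.4]
top wood 72.5 [398.4 275.7] (394, 271, 10, 11) [[0.474, -0.311], [0.473, -0.307], [0.472, -0.304], [0.472, -0.303], [0.471, -0.3]] [398.4 275.8   9.3  10.1]
top wood 69.0 [289.1 235.9] (286, 229, 7, 15) [[0.566, -0.055], [0.563, -0.058], [0.561, -0.06], [0.559, -0.062], [0.557, -0.064]] [289.1 235.9   6.   15.3]
```

View pics/cropA.png

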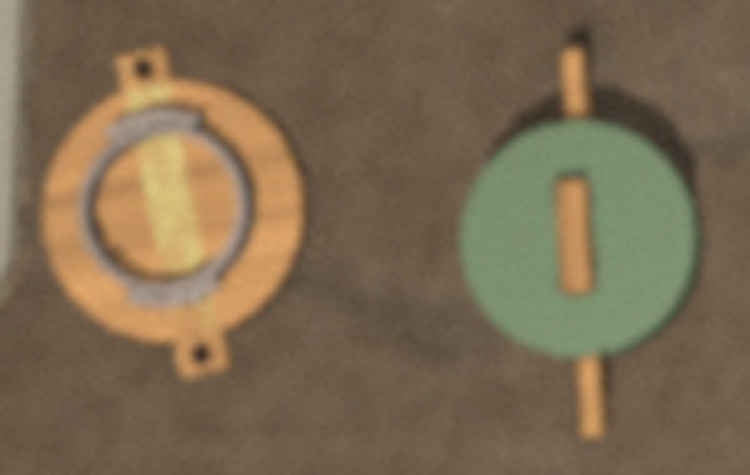

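The crop gives the dock dots at full-image (203.8,233.6) and (215.2,290.8). Both lugs are on the collar and the cover's fin and wings run nearly along world x. I work out the axes while moving to above the inner canister.

```bash
python3 - <<'E'
import pickle;from h import *
d=pickle.load(open("d0.pkl","rb"));s=d["top"]
a=ray(s,(203.7,233.5),.008);b=ray(s,(215.1,290.7),.008)
print("dots",a,b,"mid",(a+b)/2,"len",np.linalg.norm(a-b),"yaw",np.arctan2(*(a-b)[1::-1]))
c=blobs(mask(s,"wood"),2000,(180,220,420,320))[0];e=cv2.fitEllipse(cv2.convexHull(c));print("disc",e)
h=cv2.cvtColor(s["color"],cv2.COLOR_BGR2HSV);print("green hsv",h[285,291],h[268,388])
m=cv2.inRange(h,(40,40,60),(90,255,255))
for c in blobs(m,150,(180,220,420,320)):
    (u,v),r=cv2.minEnclosingCircle(c);M=cv2.moments(c)
    for z in(.038,.069):print("green",round(u,1),round(v,1),round(r,1),ray(s,(M["m10"]/M["m00"],M["m01"]/M["m00"]),z)[:2],ray(s,(u,v),z)[:2])
# wing ends, top edge z=.05
p=ray(s,(175+574/5-.4,220+47/5-.4),.05);q=ray(s,(175+592/5-.4,220+437/5-.4),.05)
print("wings",p,q,"mid",(p+q)/2,np.linalg.norm(p-q),"yaw",np.arctan2(*(p-q)[1::-1]))
E
python3 nudge.py '[[0.094,[-0.0279,-0.0307,0],0],[0.094,[-0.0279,-0.0307,0],0],[0.094,[-0.0279,-0.0307,0],0],[0.094,[-0.0279,-0.0307,0],0],[0.094,[-0.0279,-0.0307,0],0],[0.094,[-0.0279,-0.0307,0],0],[0.094,[-0.0279,-0.0307,0],0],[0.094,[-0.0279,-0.0307,0],0],[0.094,[-0.0279,-0.0307,0],0],[0.094,[-0.0279,-0.0307,0],0],[0.094,[-0.0279,-0.0307,0],0],[0.094,[-0.0279,-0.0307,0],0],[0.094,[-0.0279,-0.0307,0],0],[0.094,[-0.0279,-0.0307,0],0],[0.094,[-0.0279,-0.0307,0],0],[0.094,[-0.0279,-0.0307,0],0],[0.094,[-0.0279,-0.0307,0],0],[0.094,[-0.0279,-0.0307,0],0],[0.094,[-0.0279,-0.0307,0],0],[0.094,[-0.0279,-0.0307,0],0]]'
```

```text
dots [0.57162028 0.14801902 0.008     ] [0.43705991 0.11618762 0.008     ] mid [0.5043401  0.13210332 0.008     ] len 0.13827411313510457 yaw 0.23228839223779754
disc ((208.6328125, 262.41131591796875), (52.21279525756836, 68.03945922851562), 174.76016235351562)
green hsv [ 47  59 147] [ 48  61 133]
green 290.7 267.1 23.8 [ 0.49104501 -0.06300135] [ 0.49134684 -0.06298218]
green 290.7 267.1 23.8 [ 0.48939552 -0.06608635] [ 0.48968875 -0.06606773]
green 397.0 276.0 13.6 [ 0.4723621  -0.30384184] [ 0.47249505 -0.30374641]
green 397.0 276.0 13.6 [ 0.47124454 -0.30006971] [ 0.4713737 -0.299977 ]
wings [ 0.57726798 -0.05996133  0.05      ] [ 0.40194312 -0.07066721  0.05      ] mid [ 0.48960555 -0.06531427  0.05      ] 0.17565142429105443 yaw 0.060987334913299135
time: 1.77
tool_pos: [0.4724, -0.3055, 0.2047]
ee_rot: [3.141, -0.001, 2.684]
wrist_force: [1.3, 0.4, 0.8]
width: 0.0939
finger_force: 0.0
```

```bash
python3 nudge.py '[[0.094,[0,0,0],0.125],[0.094,[0,0,0],0.125],[0.094,[0,0,0],0.125],[0.094,[0,0,0],0.125],[0.094,[0,0,0],0.125],[0.094,[0,0,0],0.125],[0.094,[0,0,0],0.125],[0.094,[0,0,0],0.125],[0.094,[0,0,0],0.125],[0.094,[0,0,0],0.125],[0.094,[0,0,0],0.125],[0.094,[0,0,0],0.125],[0.094,[0,0,0],0.125],[0.094,[0,0,0],0.125],[0.094,[0,0,0],0.125],[0.094,[0,0,0],0.125],[0.094,[0,0,0],0.125],[0.094,[0,0,0],0.125],[0.094,[0,0,0],0.125],[0.094,[0,0,0],0.125]]' && python3 nudge.py '[[0.06,[0,-0.0017,0.03],0.124],[0.06,[0,0,0.03],0],[0.06,[0,0,0.03],0],[0.06,[0,0,0.03],0],[0.06,[0,0,0.02],0],[0.06,[0,0,0],0],[0.06,[0,0,0],0]]'; python3 -c "
from bench import robot
import cv2
cv2.imwrite('pics/w1.png',robot.snapshot('wrist')['color'])"
```

```text
time: 3.43
tool_pos: [0.4723, -0.3033, 0.2047]
ee_rot: [-3.14, 0.001, 0.179]
wrist_force: [-0.4, 0.1, -0.0]
width: 0.0941
finger_force: 0.0
time: 4.02
tool_pos: [0.4713, -0.3011, 0.0639]
ee_rot: [-3.139, 0.003, 0.061]
wrist_force: [0.1, 0.3, 0.1]
width: 0.0601
finger_force: 0.0
```

View pics/w1.png

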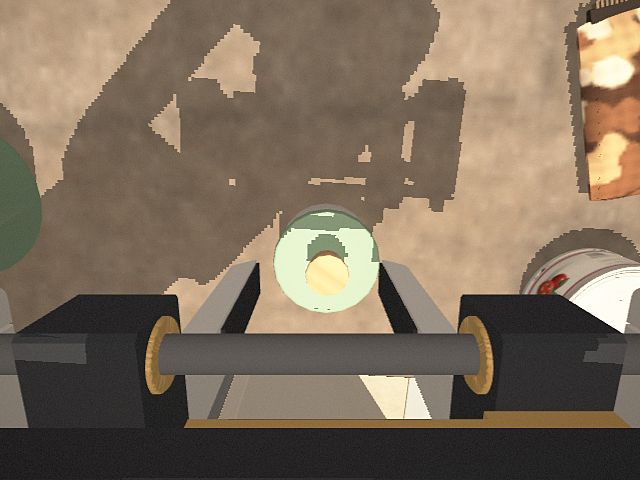

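The wrist view shows the canister between the fingers, with its knob top at about (327,273) and lid at (327,261). I check it by ray.

```bash
python3 - <<'E'
from bench import robot
from h import *
s=robot.snapshot("wrist");print(ray(s,(327,273.5),.058),robot.get_obs()["tool_pos"])
h=cv2.cvtColor(s["color"],cv2.COLOR_BGR2HSV)
c=blobs(cv2.inRange(h,(12,60,150),(30,200,255)),500,(290,240,360,305));print([cv2.fitEllipse(k) for k in c])
E
```

```text
[ 0.47230099 -0.30555764  0.058     ] [ 0.47320698 -0.30259861  0.06722498]
[((324.83203125, 275.6556396484375), (39.84489440917969, 42.12035369873047), 88.00006866455078)]
```

```bash
python3 nudge.py '[[0.06,[-0.0005,0.0015,0.0135],0],[0.06,[0,0,0.01],0],[0.06,[0,0,0],0],[0,[0,0,0],0],[0,[0,0,0],0],[0,[0,0,0],0],[0,[0,0,0],0],[0,[0,0,0],0],[0,[0,0,0],0],[0,[0,0,0],0],[0,[0,0,0],0],[0,[0,0,0],0]]' && python3 nudge.py '[[0,[0,0,-0.02],0],[0,[0,0,-0.035],0],[0,[0,0,-0.035],0],[0,[0,0,0],0],[0,[0,0,0],0]]'
```

```text
time: 5.12
tool_pos: [0.4721, -0.3039, 0.0424]
ee_rot: [3.141, -0.001, 0.061]
wrist_force: [0.1, -1.1, 1.0]
width: 0.0213
finger_force: 30.0
time: 5.53
tool_pos: [0.4731, -0.3041, 0.1345]
ee_rot: [3.139, -0.004, 0.061]
wrist_force: [0.2, -0.2, -1.3]
width: 0.0216
finger_force: 30.0
```

```bash
python3 nudge.py '[[0,[0,0,-0.035],0],[0,[0,0,-0.035],0],[0,[0.0053,-0.0394,0],0],[0,[0.0053,-0.0394,0],0],[0,[0.0053,-0.0394,0],0],[0,[0.0053,-0.0394,0],0],[0,[0.0053,-0.0394,0],0],[0,[0.0053,-0.0394,0],0],[0,[0.0053,-0.0394,0],0],[0,[0.0053,-0.0394,0],0],[0,[0.0053,-0.0394,0],0],[0,[0.0053,-0.0394,0],0],[0,[0.0053,-0.0394,0],0],[0,[0,0,0.04],0],[0,[0,0,0.04],0],[0,[0,0,0.03],0],[0,[0,0,0],0],[0,[0,0,0],0],[0,[0,0,0],0]]'; python3 - <<'E'
from bench import robot
from h import *
import pickle
d={n:robot.snapshot(n) for n in("top","wrist","scene")};pickle.dump(d,open("d1.pkl","wb"))
print(robot.get_obs()["tool_pos"])
cv2.imwrite("pics/w2.png",d["wrist"]["color"])
E
```

```text
time: 7.12
tool_pos: [0.5043, 0.1327, 0.0928]
ee_rot: [-3.141, -0.001, 0.061]
wrist_force: [0.2, -0.1, -1.1]
width: 0.0213
finger_force: 30.0
[0.50559578 0.1327918  0.09479353]
```

View pics/w2.png

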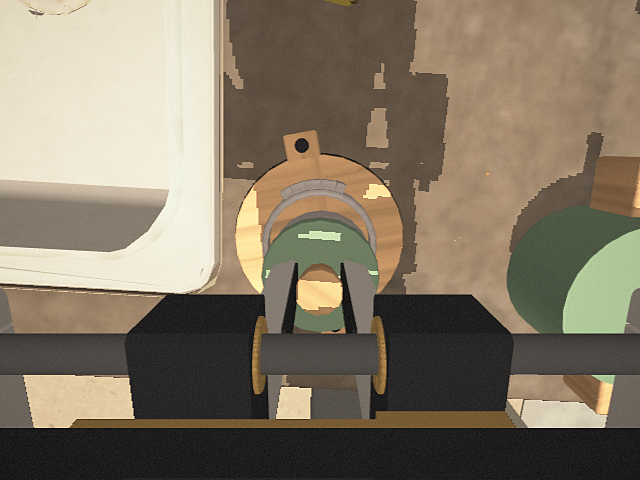

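The dot is at (301,145), the disc spans columns 237–402, and the canister is centred over it at column 320. Lowering now.

```bash
python3 - <<'E'
import pickle;from h import *
d=pickle.load(open("d1.pkl","rb"));print(ray(d["wrist"],(301.5,145.5),.008))
E
python3 nudge.py '[[0,[0,0,0.01],0],[0,[0,0,0.01],0],[0,[0,0,0.008],0],[0,[0,0,0.006],0],[0,[0,0,0.004],0],[0,[0,0,0],0],[0,[0,0,0],0]]' && python3 nudge.py '[[0,[0,0,0.002],0],[0,[0,0,0.0015],0],[0,[0,0,0],0],[0,[0,0,0],0]]'
```

```text
[0.57011782 0.14949522 0.008     ]
time: 7.85
tool_pos: [0.5035, 0.1327, 0.0535]
ee_rot: [-3.142, 0.001, 0.061]
wrist_force: [-0.2, 0.3, -0.9]
width: 0.0213
finger_force: 30.0
time: 8.18
tool_pos: [0.5038, 0.1328, 0.0506]
ee_rot: [-3.141, -0.0, 0.061]
wrist_force: [0.2, 0.1, -1.6]
width: 0.0209
finger_force: 30.0
```

```bash
python3 nudge.py '[[0,[0,0,0.001],0],[0,[0,0,0],0],[0,[0,0,0],0]]'; python3 nudge.py '[[0,[0,0,0.001],0],[0,[0,0,0],0],[0,[0,0,0],0]]'
```

```text
time: 8.43
tool_pos: [0.5042, 0.1327, 0.0503]
ee_rot: [3.142, -0.001, 0.061]
wrist_force: [-0.5, -1.0, 2.3]
width: 0.0213
finger_force: 30.0
time: 8.68
tool_pos: [0.5046, 0.1325, 0.0502]
ee_rot: [3.141, -0.002, 0.061]
wrist_force: [-1.5, -1.8, 6.0]
width: 0.021
finger_force: 30.0
```

```bash
python3 nudge.py '[[0.05,[0,0,-0.001],0],[0.05,[0,0,0],0],[0.05,[0,0,0],0],[0.05,[0,0,0],0],[0.05,[0,0,0],0],[0.05,[0,0,-0.02],0],[0.05,[0,0,-0.03],0],[0.05,[0,0,-0.04],0],[0.05,[0,0,0],0],[0.05,[0,0,0],0]]'; python3 - <<'E'
from bench import robot
from h import *
import pickle
d={n:robot.snapshot(n) for n in("top","wrist","scene")};pickle.dump(d,open("d2.pkl","wb"))
cv2.imwrite("pics/w3.png",d["wrist"]["color"])
E
```

```text
time: 9.52
tool_pos: [0.5057, 0.1331, 0.1427]
ee_rot: [-3.141, -0.007, 0.061]
wrist_force: [-1.7, -0.3, 0.1]
width: 0.0501
finger_force: 0.0
```

View pics/w3.png

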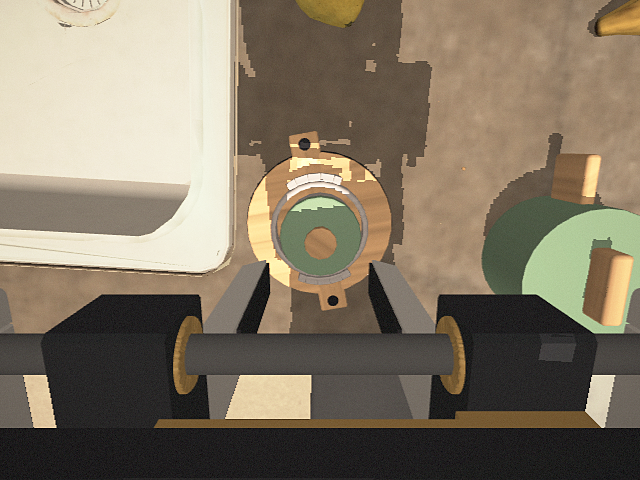

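The canister stands inside the collar, with its knob at (320,242) and the dock dots at (304,144) and (332,300). I refine the dock pose and the cover from this view.

```bash
python3 - <<'E'
import pickle;from h import *
from bench import robot
d=pickle.load(open("d2.pkl","rb"))
s=d["wrist"];g=cv2.cvtColor(s["color"],cv2.COLOR_BGR2GRAY)
def dark(s,g,c,r,z):
    u,v=c;p=255-g[v-r:v+r+1,u-r:u+r+1].astype(float);p=np.clip(p-190,0,None);y,x=np.mgrid[-r:r+1,-r:r+1]
    q=(u+(p*x).sum()/p.sum(),v+(p*y).sum()/p.sum());return q,ray(s,q,z)
for n,cs in(("wrist",((304,144),(332,300))),):
    P=[dark(s,g,c,8,.008) for c in cs];print(P);a,b=P[0][1],P[1][1];print("mid",(a+b)/2,np.linalg.norm(a-b),np.arctan2(*(a-b)[1::-1]))
s=d["top"];print("cover?",[ray(s,(cv2.moments(c)["m10"]/cv2.moments(c)["m00"],cv2.moments(c)["m01"]/cv2.moments(c)["m00"]),.069) for c in blobs(cv2.inRange(cv2.cvtColor(s["color"],cv2.COLOR_BGR2HSV),(40,40,60),(90,255,255)),150,(180,220,420,320))])
print(robot.get_obs()["tool_pos"])
E
```

```text
[((np.float64(304.19834330418774), np.float64(143.01610676484123)), array([0.57102979, 0.14957493, 0.008     ])), ((np.float64(332.60011795930404), np.float64(300.2477145384842)), array([0.43602883, 0.11716808, 0.008     ]))]
mid [0.50352931 0.13337151 0.008     ] 0.1388361022547343 0.23559128509919988
cover? [array([ 0.48935134, -0.06605623,  0.069     ])]
[0.50271057 0.13261811 0.13777535]
```

```bash
python3 nudge.py '[[0.05,[-0.0053,0.0394,0],0],[0.05,[-0.0053,0.0394,0],0],[0.05,[-0.0053,0.0394,0],0],[0.05,[-0.0053,0.0394,0],0],[0.05,[-0.0053,0.0394,0],0],[0.05,[0,0,0],0],[0.05,[0,0,0],0],[0.05,[0,0,0],0]]'; python3 - <<'E'
from bench import robot
from h import *
s=robot.snapshot("wrist");cv2.imwrite("pics/w4.png",s["color"]);print(robot.get_obs()["tool_pos"])
E
```

```text
time: 10.33
tool_pos: [0.4884, -0.0651, 0.1379]
ee_rot: [-3.14, 0.003, 0.06]
wrist_force: [0.5, -0.3, 1.1]
width: 0.0499
finger_force: 0.0
[ 0.4886337  -0.06452789  0.13821803]
```

View pics/w4.png

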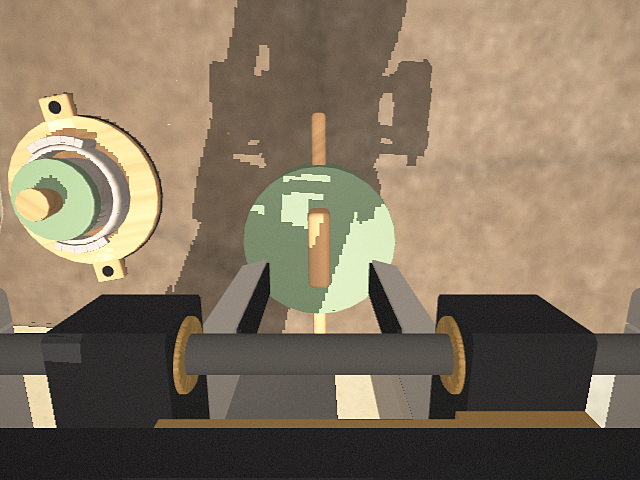

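The fin is centred between the fingers at column 319 and aligned with them. The cover's top circle is centred at about (319.5,239). Descend and grip.

```bash
python3 nudge.py '[[0.05,[0,0,0.02],0],[0.05,[0,0,0.025],0],[0.05,[0,0,0.015],0],[0.05,[0,0,0.0055],0],[0.05,[0,0,0],0],[0,[0,0,0],0],[0,[0,0,0],0],[0,[0,0,0],0],[0,[0,0,0],0],[0,[0,0,0],0],[0,[0,0,0],0],[0,[0,0,0],0],[0,[0,0,0],0],[0,[0,0,0],0]]' && python3 nudge.py '[[0,[0,0,-0.02],0],[0,[0,0,-0.03],0],[0,[0,0,0],0],[0,[0,0,0],0]]'; python3 - <<'E'
import pickle;from h import *
s=pickle.load(open("d2.pkl","rb"))["wrist"]
from bench import robot
w=robot.snapshot("wrist");o=robot.get_obs();cv2.imwrite("pics/w5.png",w["color"]);print(o["tool_pos"],o["ee_rot"])
m=cv2.inRange(cv2.cvtColor(w["color"],cv2.COLOR_BGR2HSV),(40,40,40),(90,255,255))
for c in blobs(m,1000,(150,60,500,420)):print(cv2.boundingRect(c))
E
```

```text
time: 11.55
tool_pos: [0.4895, -0.0652, 0.0744]
ee_rot: [-3.141, -0.001, 0.061]
wrist_force: [-0.1, 2.5, 2.7]
width: 0.0141
finger_force: 30.0
time: 11.88
tool_pos: [0.4901, -0.066, 0.1245]
ee_rot: [3.14, -0.003, 0.061]
wrist_force: [-0.8, 0.1, -3.8]
width: 0.0137
finger_force: 30.0
[ 0.48877862 -0.06564795  0.12277344] [3.14154210e+00 1.10080526e-03 6.06558950e-02]
(219, 169, 200, 126)
```

```bash
python3 nudge.py '[[0,[0,0,-0.03],0],[0,[0,0,-0.02],0],[0,[0.0053,-0.0394,0],0],[0,[0.0053,-0.0394,0],0],[0,[0.0053,-0.0394,0],0],[0,[0.0053,-0.0394,0],0],[0,[0.0053,-0.0394,0],0],[0,[0,0,0],0]]' && python3 nudge.py '[[0,[0,0,0],-0.125],[0,[0,0,0],-0.125],[0,[0,0,0],-0.125],[0,[0,0,0],-0.125],[0,[0,0,0],-0.125],[0,[0,0,0],-0.125],[0,[0,0,0],-0.125],[0,[0,0,0],-0.125],[0,[0,0,0],-0.125],[0,[0,0,0],-0.125],[0,[0,0,0],-0.125],[0,[0,0,0],-0.125],[0,[0,0,0],-0.125],[0,[0,0,0],-0.048],[0,[0,0,0],0],[0,[0,0,0],0]]'; python3 - <<'E'
import pickle;from h import *
from bench import robot
import time
P=[]
d={n:robot.snapshot(n) for n in("top","wrist","scene")};pickle.dump(d,open("d3.pkl","wb"))
cv2.imwrite("pics/w6.png",d["wrist"]["color"])
for i in range(5):
    robot.snapshot("top");P.append(robot.get_obs()["tool_pos"])
print(np.mean(P,0),np.std(P,0))
E
```

```text
time: 12.6
tool_pos: [0.5019, 0.1395, 0.1706]
ee_rot: [-3.137, 0.005, 0.069]
wrist_force: [0.3, -0.8, -3.2]
width: 0.0139
finger_force: 30.0
time: 13.93
tool_pos: [0.5027, 0.1323, 0.1716]
ee_rot: [-3.138, 0.0, 1.732]
wrist_force: [1.0, 0.3, -3.8]
width: 0.014
finger_force: 30.0
[0.50362509 0.13268609 0.17372048] [9.87651706e-05 4.94575010e-05 2.37672839e-04]
```

View pics/w6.png

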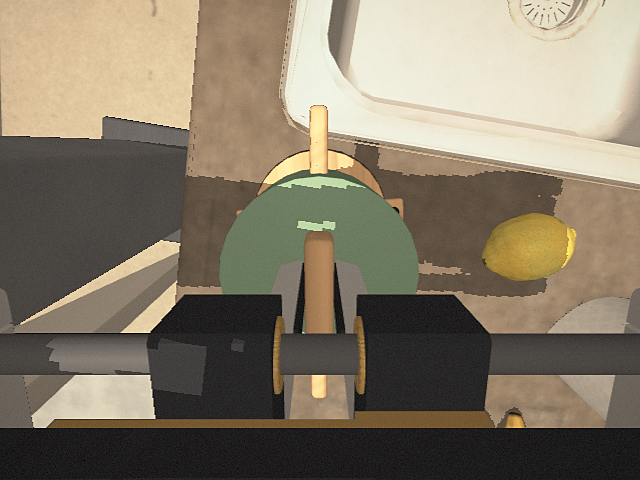

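The cover hangs level and centred at column 319, with its wings across the ear axis. I measure the cover's centre relative to the TCP from its front arc.

```bash
python3 - <<'E'
import pickle;from h import *
from scipy.optimize import least_squares
d=pickle.load(open("d3.pkl","rb"));s=d["wrist"];E=np.array(s["extrinsics"]);print("cam",-E[:3,:3].T@E[:3,3])
def fit(s,z,box,yaw,skip,part):
    m=cv2.inRange(cv2.cvtColor(s["color"],cv2.COLOR_BGR2HSV),(40,40,40),(90,255,255))
    c=blobs(m,300,box)[0][:,0,:]
    c=np.array([p for p in c if part(p) and not skip(p)])
    P=np.array([ray(s,p,z)[:2] for p in c])
    f=lambda q:np.hypot(P[:,0]-q[0],P[:,1]-q[1])-q[2]
    r=least_squares(f,[.504,.133,.0525],loss="soft_l1",f_scale=.001);print(r.x,len(P),np.abs(r.fun).mean())
    r=least_squares(lambda q:f([q[0],q[1],.0525]),[.504,.133],loss="soft_l1",f_scale=.001);print(" fixed r",r.x)
fit(s,.1692,(200,150,440,300),1.73,lambda p:305<p[0]<335,lambda p:p[1]<285)
s=d["top"];m=cv2.inRange(cv2.cvtColor(s["color"],cv2.COLOR_BGR2HSV),(40,40,40),(90,255,255))
for c in blobs(m,50,(150,200,260,330)):print(cv2.boundingRect(c))
E
```

```text
cam [0.49325298 0.19772958 0.35135649]
[0.49987908 0.15783663 0.03339175] 415 0.010337807608309008
 fixed r [0.50345579 0.1301598 ]
(185, 232, 37, 50)
```

```bash
python3 - <<'E'
import pickle;from h import *
from scipy.optimize import least_squares
d=pickle.load(open("d3.pkl","rb"));s=d["wrist"]
m=cv2.inRange(cv2.cvtColor(s["color"],cv2.COLOR_BGR2HSV),(40,40,40),(90,255,255))
c=blobs(m,300,(200,150,440,290))[0][:,0,:]
H=[]
for v in range(195,286):
    u=c[c[:,1]==v][:,0]
    if len(u):
        for q in(u.min()-.5,u.max()+.5):
            if abs(q-319)>68:H.append((q,v))
P=np.array([ray(s,p,.1692)[:2] for p in H])
f=lambda q:np.hypot(P[:,0]-q[0],P[:,1]-q[1])-(q[2] if len(q)>2 else .0525)
for q0 in([.504,.133,.0525],[.504,.133]):
    r=least_squares(f,q0,loss="soft_l1",f_scale=.001);print(r.x,len(P),np.abs(r.fun).mean())
E
```

```text
[0.50293648 0.1329147  0.05109646] 167 0.00015317511259637262
[0.50338308 0.13023622] 167 0.0006541501182856066
```

Within about 1.5 mm of the dock centre; I lower with force watch.

```bash
python3 nudge.py '[[0,[0.0005,0,0.02],0],[0,[0.0005,0,0.025],0],[0,[0,0,0.015],0],[0,[0,0,0.008],0],[0,[0,0,0],0],[0,[0,0,0],0]]' && python3 nudge.py '[[0,[0,0,0.003],0],[0,[0,0,0.003],0],[0,[0,0,0.002],0],[0,[0,0,0],0],[0,[0,0,0],0]]'
```

```text
time: 14.83
tool_pos: [0.5037, 0.1338, 0.1063]
ee_rot: [3.141, -0.0, 1.734]
wrist_force: [-0.4, -0.7, -2.9]
width: 0.0136
finger_force: 30.0
time: 15.25
tool_pos: [0.5036, 0.1337, 0.0981]
ee_rot: [3.141, -0.0, 1.734]
wrist_force: [-0.3, 0.3, -3.8]
width: 0.0136
finger_force: 30.0
```

```bash
python3 nudge.py '[[0,[0,0,0.003],0],[0,[0,0,0.003],0],[0,[0,0,0.002],0],[0,[0,0,0],0],[0,[0,0,0],0]]'; python3 nudge.py '[[0,[0,0,0.003],0],[0,[0,0,0.002],0],[0,[0,0,0.0015],0],[0,[0,0,0],0],[0,[0,0,0],0]]'
```

```text
time: 15.67
tool_pos: [0.5033, 0.1337, 0.0896]
ee_rot: [-3.141, -0.0, 1.734]
wrist_force: [-0.2, 0.8, -3.9]
width: 0.0139
finger_force: 30.0
time: 16.08
tool_pos: [0.5035, 0.1337, 0.0833]
ee_rot: [-3.141, -0.0, 1.734]
wrist_force: [-0.5, -0.9, -3.9]
width: 0.0138
finger_force: 30.0
```

```bash
python3 nudge.py '[[0,[0,0,0.001],0],[0,[0,0,0],0],[0,[0,0,0],0]]'; python3 nudge.py '[[0,[0,0,0.001],0],[0,[0,0,0],0],[0,[0,0,0],0]]'
```

```text
time: 16.33
tool_pos: [0.5037, 0.1338, 0.0827]
ee_rot: [3.141, -0.0, 1.734]
wrist_force: [-0.3, -0.6, -2.4]
width: 0.0135
finger_force: 30.0
time: 16.58
tool_pos: [0.5038, 0.1337, 0.0825]
ee_rot: [3.141, 0.0, 1.734]
wrist_force: [-2.9, 0.3, 2.7]
width: 0.0135
finger_force: 30.0
```

Seated on the base plate. Now I turn it clockwise.

```bash
python3 nudge.py '[[0,[0,0,0],0.1],[0,[0,0,0],0.1],[0,[0,0,0],0.1],[0,[0,0,0],0.1],[0,[0,0,0],0.1],[0,[0,0,0],0.1],[0,[0,0,0],0],[0,[0,0,0],0]]'; python3 nudge.py '[[0,[0,0,0],0.1],[0,[0,0,0],0.1],[0,[0,0,0],0.1],[0,[0,0,0],0.1],[0,[0,0,0],0.1],[0,[0,0,0],0.1],[0,[0,0,0],0.1],[0,[0,0,0],0.1],[0,[0,0,0],0],[0,[0,0,0],0]]'; python3 -c "
from bench import robot;o=robot.get_obs();print(o['wrist_torque'],o['ee_rot'])"
```

```text
time: 17.25
tool_pos: [0.5046, 0.134, 0.0825]
ee_rot: [3.139, -0.002, 1.136]
wrist_force: [0.3, -0.4, 3.2]
width: 0.0137
finger_force: 30.0
time: 18.08
tool_pos: [0.5044, 0.1338, 0.0825]
ee_rot: [3.141, -0.002, 0.337]
wrist_force: [0.1, -1.1, 4.6]
width: 0.0139
finger_force: 30.0
[-0.07085976  0.04347298 -0.16229268] [ 3.14118642e+00 -2.47000035e-03  3.37387291e-01]
```

```bash
for i in 1; do python3 nudge.py '[[0,[0,0,0],0.06],[0,[0,0,0],0],[0,[0,0,0],0]]'; done; python3 -c "
from bench import robot;o=robot.get_obs();print(o['wrist_torque'],o['ee_rot'])"; python3 nudge.py '[[0,[0,0,0],0.04],[0,[0,0,0],0],[0,[0,0,0],0]]';python3 -c "
from bench import robot;o=robot.get_obs();print(o['wrist_torque'],o['ee_rot'])"; python3 nudge.py '[[0,[0,0,0],0.03],[0,[0,0,0],0],[0,[0,0,0],0]]';python3 -c "
from bench import robot;o=robot.get_obs();print(o['wrist_torque'],o['ee_rot'])"
```

```text
time: 18.33
tool_pos: [0.5044, 0.1338, 0.0825]
ee_rot: [3.141, -0.002, 0.277]
wrist_force: [-0.3, -0.4, 4.5]
width: 0.0138
finger_force: 30.0
[-0.09613194  0.10750248 -0.02782821] [ 3.14120771e+00 -2.30165858e-03  2.77421001e-01]
time: 18.58
tool_pos: [0.5043, 0.1333, 0.0825]
ee_rot: [3.14, -0.002, 0.238]
wrist_force: [0.7, -0.7, 6.0]
width: 0.0141
finger_force: 30.0
[-0.33438893  0.09242833  0.16976902] [ 3.14029007e+00 -1.87442745e-03  2.37972945e-01]
time: 18.83
tool_pos: [0.5043, 0.1332, 0.0825]
ee_rot: [3.14, -0.002, 0.209]
wrist_force: [-0.8, -2.1, 5.3]
width: 0.0138
finger_force: 30.4
[-0.32117343  0.20659243  0.46217743] [ 3.13998252e+00 -1.70534652e-03  2.08726408e-01]
```

The torque is building at about yaw 0.23, which is the stop. One small push more, then unwind, release and look.

```bash
python3 nudge.py '[[0,[0,0,0],0.03],[0,[0,0,0],0],[0,[0,0,0],0]]';python3 -c "
from bench import robot;o=robot.get_obs();print(o['wrist_torque'],o['ee_rot'])"; python3 nudge.py '[[0,[0,0,-0.0005],-0.02],[0.05,[0,0,0],0],[0.05,[0,0,0],0],[0.05,[0,0,0],0],[0.05,[0,0,0],0],[0.05,[0,0,0],0],[0.05,[0,0,-0.03],0],[0.05,[0,0,-0.04],0],[0.05,[0,0,-0.03],0],[0.05,[0,0,0],0],[0.05,[0,0,0],0]]'; python3 - <<'E'
from bench import robot
from h import *
import pickle
d={n:robot.snapshot(n) for n in("top","wrist","scene")};pickle.dump(d,open("d4.pkl","wb"))
cv2.imwrite("pics/w7.png",d["wrist"]["color"])
E
```

```text
time: 19.08
tool_pos: [0.5043, 0.1332, 0.0825]
ee_rot: [3.14, -0.002, 0.179]
wrist_force: [-0.2, -2.0, 6.1]
width: 0.0141
finger_force: 31.2
[-0.40582743  0.18878897  0.57853938] [ 3.13987402e+00 -1.79658654e-03  1.79274670e-01]
time: 20.0
tool_pos: [0.5049, 0.134, 0.1845]
ee_rot: [3.142, -0.005, 0.194]
wrist_force: [0.1, -0.8, -1.1]
width: 0.0499
finger_force: 0.0
```

View pics/w7.png

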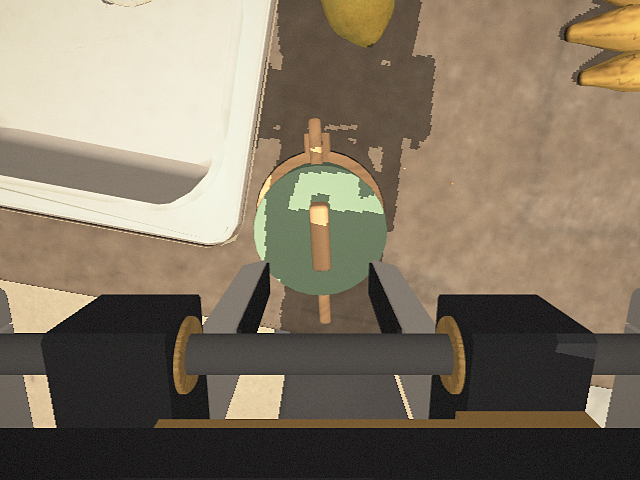

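The wings lie over the ears: the ends are at (315,120) and (325,322), and the ear shows evenly on both sides of the far wing. I check the angle numerically.

```bash
python3 - <<'E'
import pickle;from h import *
d=pickle.load(open("d4.pkl","rb"));s=d["wrist"]
a=ray(s,(314.8,120),.058);b=ray(s,(325.3,322),.058);print("wings",(a+b)/2,np.linalg.norm(a-b),np.arctan2(*(a-b)[1::-1]))
s=d["top"];w=blobs(mask(s,"wood"),15,(175,215,245,310))
for c in w:
    M=cv2.moments(c);print(cv2.contourArea(c),cv2.boundingRect(c),M["m10"]/M["m00"],M["m01"]/M["m00"])
E
```

```text
wings [0.50320563 0.13314205 0.058     ] 0.17152256776279282 0.2452638007025927
180.5 (212, 237, 23, 57) 225.77839335180056 263.927054478301
83.0 (190, 283, 23, 16) 204.80522088353413 287.92570281124495
26.5 (197, 262, 6, 8) 199.61006289308173 265.67295597484275
```

```bash
python3 -c "
from bench import robot;print(robot.close_job())"
```

```text
the job is handed in; nothing more can be done
None
```

The canister stands inside the collar and the cover rests on the base plate, turned clockwise to its stop with its wings over the ears (measured within about 0.6° of the ear axis). I handed the job in at about 20 s with the gripper clear, and no verdict came back.

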